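# Clamp a pipe coupling with the fold-away crank

### The job

Swing the folded handle of the bench clamp's crank fully up to its working position, and only then wind the crank clockwise by that handle until the jaw has pushed the white pipe coupling against the clamp's fence and grips it firmly (about 40 N), without crushing it (80 N would). Leave the coupling standing upright and clamped with the handle still up, do not touch the jaw or the coupling with the robot, and leave the other things on the bench where they are.

Things in the scene. Friction and masses are not known exactly. Their poses are not given: they have to be found in the camera images.
- clamp: Bench clamp bolted to the bench: base plate 130 x 360 x 12 mm (from -90 to 270 mm along its y), grey gear housing 74 x 74 mm, top 90 mm above the bench. Origin: on the bench, below the crank's axis; z up, +y the way the jaw closes. Further along +y stands its steel fence, 90 mm wide, 55 mm high, set at a distance that is not told (165 to 192 mm).
- crank_axis (a point): Point on the crank's vertical axis, level with the crank arm's upper face, 115 mm above the bench. The crank is a flat steel arm 18 mm wide, 10 mm thick, hub 32 mm across, free to make over one full turn. Turning it clockwise seen from above closes the jaw by 10 mm per radian; a friction brake of 0.75 N m holds it wherever it is left.
- handle_hinge (a point): Middle of the handle's hinge pin, at the outer end of the crank arm, 85 mm from crank_axis, 128 mm above the bench. The pin is level, at right angles to the arm; the two steel cheeks around it are 21 mm wide together. Winding takes about 9 N at the handle while nothing is clamped; each 10 N of clamping force adds about 1.2 N (some 5 N more at a 40 N grip).
- handle_mid (a point): Point on the black handle's centre line, 43 mm from the hinge pin. Its barrel-shaped sleeve (22 mm thick in the middle, 15 mm at the ends) reaches from 14 to 72 mm from the pin and spins freely about its centre line. Folded, the handle lies over the crank arm, pointing from hinge to crank axis, centre line 13 mm above the arm's upper face; in working position it stands upright over the pin.
- handle (a joint): Angle of the handle about its hinge pin, rad: 0 folded flat along the arm, 1.571 upright, where it meets a stop. It is stiff (about 0.22 N m, 4 to 5 N at its outer part) and stays where it is left.
- jaw: Moving steel jaw, driven by the crank: a plate 80 mm wide, 50 mm high, 12 mm thick, on a grey carriage, with stiff springs between (20 N per mm: 40 N is some 0.23 rad of the crank beyond the first tight touch). Origin: middle of its clamping face, 12 mm above the bench; +y is the way it closes. Upper edge 64 mm above the bench, below the crank arm.
- coupling: White plastic pipe coupling (short tube), 60 mm outside, 51 mm bore, 50 mm high, about 120 g, standing loose on the clamp's base plate between jaw and fence, 2 to 22 mm short of the fence. Origin: centre of its underside; z up its axis.
- elbow: White pipe elbow, 48 mm thick, arms 60 mm; bystander. Origin at its underside below the corner.
- tee: White pipe tee, 116 mm long, 46 mm thick; bystander. Origin at its underside.
- slip_nut: White ring 54 mm across, 18 mm high; bystander beside the clamp.
- flange: Flat steel ring 72 mm across, 8 mm high; bystander beside the clamp.
- screwdriver: Screwdriver with black handle lying on the bench; bystander.
- tray: Open cardboard tray 160 x 100 x 60 mm; bystander.
- tape_roll: Grey roll 100 mm across, 45 mm high, lying flat; bystander.
There are look-alikes about, which are no part of the job. Leave any red or yellow look-alike of the coupling alone.

How it is judged:
By the outcome, as a careful person would: the job done as asked, in the order asked, and still so for the second after the job is handed in, with the robot touching nothing.
It also fails if it takes over 64 s, if anything falls off the work surface, if the arm or the gripper's body presses on something with over 40 N, if the wrist force passes 120 N, or if a joint passes its speed limit or range.

### The arm

A 7-joint arm with a two-finger parallel gripper is mounted at the origin on the work surface. World frame = base frame: x ahead of the robot, y to its left, z up, the work surface at z = 0. Lengths are in m, angles in rad, forces in N, time in s.
With the tool pointing down it reaches from about 0.35 to 0.9 m from the base axis. Payload 8.1 kg.
Tool frame: the origin (TCP) lies on the centre line of the jaws, within the pads' length; the fingertips stand 17 mm ahead of it and the grasp point (between the pads) lies 2 mm behind it; z points along the fingers, y is the direction in which the jaws open and shut (so a half turn about z gives the same grasp; the last joint's range is limited). The gripper opens to 92 mm and grips with 3 to 60 N. Pads are 19 mm wide; open, the fingers measure 130 mm over their backs; the gripper's body (75 mm by 190 mm) begins 47 mm behind the grasp point.
Start: joints at [-0.103, 0.434, 0.025, 1.573, -0.012, 1.134, -0.075], TCP at [0.625, -0, 0.244] pointing down, gripper open.
Joint ranges: [-2.62, 2.62], [-0.44, 2.09], [-1.27, 1.32], [0.08, 2.57], [-1.32, 4.46], [0.12, 2], [-2.74, 2.74]. Speed limits (rad/s): [2.22, 2.22, 3.01, 3.01, 3.14, 3.14, 3.14].

### API

Orientations are given as a rotation vector (axis times angle).
In Python, from cell import arm, imaging, job gives the robot as it stands.
- The arm moves only by the tool jog_arm, never from a script. Its argument "moves" is a list of rows, each an object with "fingers": the closure, from -1 (fully open) to 1 (shut); "xyz": the shift along the tool's x, y, z in cm, a list of three; "angular": the turn, a rotation vector about the tool's x, y, z in rad, a list of three. In form: [{"fingers": fingers, "xyz": [dx, dy, dz], "angular": [ax, ay, az]}, ...]. A call has 1 to 12 rows; each row is the pose to reach, as a shift and turn from the pose commanded when the call began, along the tool's axes at that moment; what a row does not reach only later rows make up. A row lasts 1/8 s, in which the tool goes at most 62.5 mm and 10.7 degrees, less where a joint would pass 70% of its speed; a pose out of reach is approached as far as the arm can. A call with a gripper value outside its range is refused whole. The fingers move at their own pace and stop on an object; "grip_force" is the grip in N (left out, the last holds). Time passes only in rows, so rows that repeat a pose let the fingers close. It gives the time, the measured TCP pose, the force and the opening at its end, in the units of the state.
- arm.observe(): the state, without advancing time (a new reading comes with each control period).
- imaging.get_image(name): name is "scene" or "side" or "wrist"; returns the picture (384x512x3 uint8, red, green, blue); there is no depth.
- imaging.camera_params(name): a dict with "fx", "fy", "cx", "cy" (pixels), "rvec" (rotation vector, rad) and "tvec" (3), from world to camera coordinates, as OpenCV has them; the wrist camera has in their place "hand_eye" (4x4, takes a point from camera to tool coordinates, whose origin is the TCP and whose axes are the flange's). Camera axes: x right, y down, z forward; pixel columns grow to the right and rows downward; lengths in m; the calibration is good to about 2 mm. The wrist camera is an equidistant fisheye: a pixel r from the principal point sees the ray r / f radians off the axis. A picture is of the moment at which its call begins: read the wrist's pose just before it. camera_params takes no time and is no camera call.
- job.sign_off(): hands the job in, once; it reports no verdict.
The state is a dict: "clock": time; "joints": joint angles; "dq": joint speeds; "joint_efforts": joint torques, N m; "position": TCP position; "ee_rot": TCP orientation; "force": force on the tool from outside, world axes, zero at the start; "ft_torque": the same for the moment, N m; "width": opening from 0.0 (shut) to 1.0 (fully open).
Only numpy, scipy, OpenCV 4.12 (cv2) and the standard library are available. Lean on these libraries where they do the work, as an engineer would, in place of code of your own. Each camera call takes 0.05 s, during which the arm holds its last target. There are 200 camera calls.

## Working session

There is one attempt and no reset: what is moved stays moved. The work goes in short steps, Python scripts to look and compute and a tool call to move; the robot and the scene stay as the last step left them, time stands still between calls to the robot, and variables do not carry over. Pictures are saved under pics/ and viewed, about 8 in all and at most 12, crops included, and the job is handed in when it is done.

Besides the shell and the picture viewer there is one more tool, called after "Call:" by a JSON object that holds its "fn" and its "kwargs". jog_arm: Moves the arm, as the interface text tells. Its arguments: {"type":"object","properties":{"moves":{"type":"array"},"grip_force":{"type":"number"}},"required":["moves"]}

```bash
mkdir -p pics; python3 - <<'E'
from cell import arm, imaging, job
import cv2, numpy as np
np.set_printoptions(precision=4,suppress=True)
s=arm.observe();print(s)
for n in ["scene","side","wrist"]:
    im=imaging.get_image(n); cv2.imwrite(f"pics/{n}0.png",im[...,::-1])
    print(n,imaging.camera_params(n))
a=cv2.imread("pics/scene0.png");b=cv2.imread("pics/side0.png")
cv2.imwrite("pics/a.png",cv2.resize(a,(800,600),interpolation=cv2.INTER_CUBIC))
cv2.imwrite("pics/b.png",cv2.resize(b,(800,600),interpolation=cv2.INTER_CUBIC))
E
```

```text
{'clock': 0.0, 'joints': array([-0.1026,  0.4352,  0.025 ,  1.5741, -0.0116,  1.134 , -0.0751]), 'dq': array([-0.0022, -0.    ,  0.0005, -0.0011, -0.0006,  0.001 ,  0.0015]), 'joint_efforts': array([  0.0004, -66.7854,   0.9849, -31.4464,  -0.0605,   0.0428,
         0.0001]), 'position': array([ 0.6245, -0.0001,  0.243 ]), 'ee_rot': array([-2.2208, -2.2207,  0.0018]), 'force': array([0.4832, 0.1235, 0.6287]), 'ft_torque': array([-0.0536,  0.0036, -0.0252]), 'width': 1.0014016925883336}
scene {'fx': 448.3405931491538, 'fy': 448.3405931491538, 'cx': 259.20128874435164, 'cy': 198.56287089634748, 'rvec': array([ 2.1848,  1.2863, -0.4311]), 'tvec': array([-0.2488, -0.2802,  1.7454])}
side {'fx': 440.5927903159917, 'fy': 440.5927903159917, 'cx': 252.17282906552347, 'cy': 193.9319768467291, 'rvec': array([ 2.151 , -0.4207,  0.2191]), 'tvec': array([-0.4754,  0.2018,  1.09  ])}
wrist {'fx': 297.3186396354542, 'fy': 297.3186396354542, 'cx': 255.75802905417814, 'cy': 186.39016493727007, 'hand_eye': array([[ 0.0004, -0.9658, -0.2591,  0.0694],
       [ 1.    ,  0.0007, -0.0012,  0.0007],
       [ 0.0014, -0.2591,  0.9658, -0.141 ],
       [ 0.    ,  0.    ,  0.    ,  1.    ]])}
```

View pics/a.png

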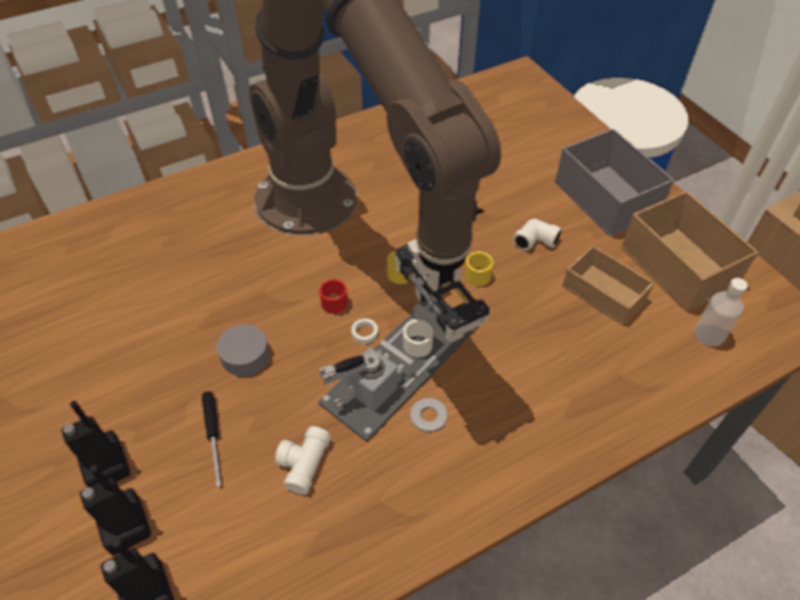

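View pics/b.png

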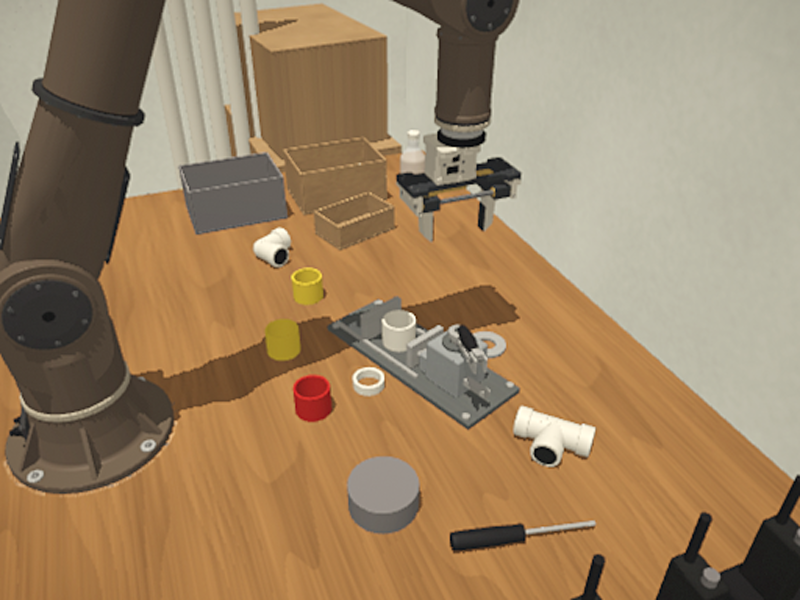

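The scene picture shows the clamp with its crank hub at about (373,362) of 800x600. The handle is folded, with its hinge at about (328,373), and the white coupling is at (418,338). In the side view the hub is at about (460,335), the hinge at about (480,365) and the coupling at (398,328). Next I'll crop closer and look at the wrist view.

```bash
python3 - <<'E'
import cv2, numpy as np
a=cv2.imread("pics/scene0.png")[190:285,195:325];b=cv2.imread("pics/side0.png")[185:275,205:335]
A=cv2.resize(a,None,fx=4.2,fy=3.1,interpolation=cv2.INTER_CUBIC)
f=lambda i,k:cv2.resize(i,None,fx=k,fy=k,interpolation=cv2.INTER_CUBIC)
a=cv2.imread("pics/scene0.png")[195:275,200:300];b=cv2.imread("pics/side0.png")[190:265,235:335]
A=f(a,4);B=f(b,4);w=cv2.imread("pics/wrist0.png")
can=np.zeros((600,800,3),np.uint8)
can[:320,:400]=A;can[:300,400:]=B
can[320:600,:]=cv2.resize(w[100:380] if False else w,(373,280)).repeat(1,axis=1) if False else 0
can[300:600,400:]=cv2.resize(w,(400,300))
cv2.imwrite("pics/c.png",can)
E
```

```text
(no output)
```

View pics/c.png

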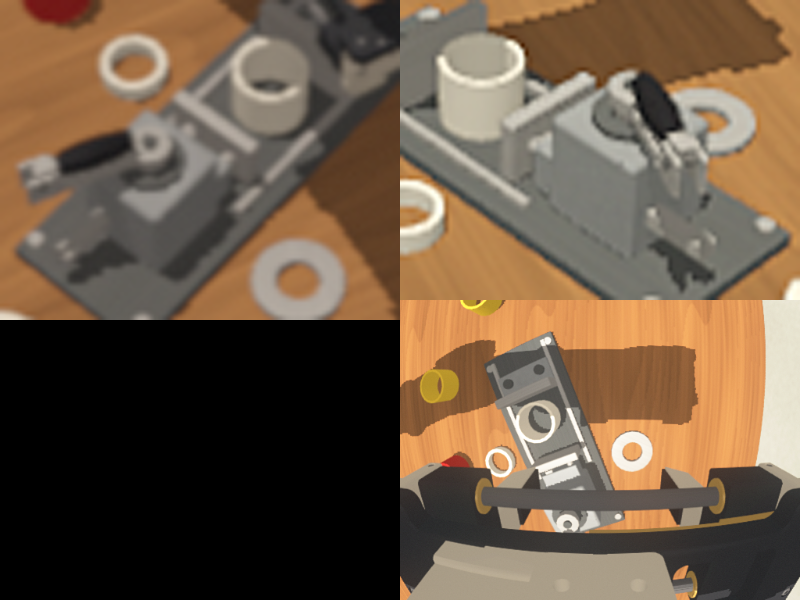

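The composite shows three views of the clamp. In the scene crop the hinge cheeks are at about (40,178) and the hub at (152,142), with the black handle folded between them. The side crop has the plate corners, and the wrist picture shows the plate with the coupling at (538,422) on the canvas. I'll fit the clamp's pose from the plate corners.

```bash
cat > h.py <<'E'
import cv2, numpy as np
from scipy.spatial.transform import Rotation as R
from scipy.optimize import least_squares
from cell import arm, imaging, job
np.set_printoptions(precision=4,suppress=True)
P={n:imaging.camera_params(n) for n in ("scene","side","wrist")}
def proj(n,X,s=None):
    X=np.atleast_2d(X); p=P[n]
    if n!="wrist":
        c=R.from_rotvec(p["rvec"]).apply(X)+p["tvec"]; u=c[:,:2]/c[:,2:]
    else:
        t=R.from_rotvec(s[1]).inv().apply(X-s[0]); H=p["hand_eye"]
        c=(t-H[:3,3])@H[:3,:3]; r=np.hypot(c[:,0],c[:,1])
        u=c[:,:2]/r[:,None]*np.arctan2(r,c[:,2])[:,None]
    return u*p["fx"]+[p["cx"],p["cy"]]
def ray(n,uv,s=None):
    p=P[n]; v=(np.array(uv,float)-[p["cx"],p["cy"]])/p["fx"]
    if n!="wrist":
        Rm=R.from_rotvec(p["rvec"]); return Rm.inv().apply(-p["tvec"]),Rm.inv().apply([*v,1])
    r=np.hypot(*v); d=np.array([*(v/r*np.sin(r)),np.cos(r)]); H=p["hand_eye"]; Rt=R.from_rotvec(s[1])
    return s[0]+Rt.apply(H[:3,3]),Rt.apply(H[:3,:3]@d)
def onz(n,uv,z,s=None):
    o,d=ray(n,uv,s); return o+d*(z-o[2])/d[2]
E
python3 - <<'E'
from h import *
s=(np.array([.6245,-.0001,.243]),np.array([-2.2208,-2.2207,.0018]))
k=.64
S=lambda x,y:(x*k,y*k)
W=lambda x,y:((x-400)*1.28,(y-300)*1.28)
for n,l,st in [("scene",[S(320,404),S(368,440)],None),("side",[S(470,425),S(519,390),S(330,325)],None),("wrist",[W(486,367),W(551,333),W(623,518)],s)]:
    for uv in l: print(n,np.round(uv,1),onz(n,uv,.012,st))
for n,uv,z in [("scene",(238,230.5),.117),("scene",(200+40/4,195+178/4),.128),("scene",(200+152/4,195+142/4),.12),("side",(235+212/4,190+107/4),.115)]: print(n,uv,onz(n,uv,z))
print("wrist hub",onz("wrist",W(568,523),.12,s), "coupling top",onz("wrist",W(539,420),.062,s), onz("scene",(200+270/4,195+75/4),.062))
E
```

```text
scene [204.8 258.6] [ 0.5601 -0.2185  0.012 ]
scene [235.5 281.6] [ 0.6749 -0.1721  0.012 ]
side [300.8 272. ] [ 0.5512 -0.224   0.012 ]
side [332.2 249.6] [ 0.6644 -0.1824  0.012 ]
side [211.2 208. ] [0.4273 0.109  0.012 ]
wrist [110.1  85.8] [0.4294 0.1087 0.012 ]
wrist [193.3  42.2] [0.5461 0.1563 0.012 ]
wrist [285.4 279. ] [ 0.6681 -0.1715  0.012 ]
scene (238, 230.5) [ 0.5815 -0.1117  0.117 ]
scene (210.0, 239.5) [ 0.577  -0.1988  0.128 ]
scene (238.0, 230.5) [ 0.5834 -0.1125  0.12  ]
side (288.0, 216.75) [ 0.5563 -0.1305  0.115 ]
wrist hub [ 0.5815 -0.1103  0.12  ] coupling top [0.5374 0.0208 0.062 ] [0.5369 0.0146 0.062 ]
```

Call:
{"fn": "jog_arm", "kwargs": {"moves": [{"fingers":-0.5,"xyz":[-5,-1.1,0],"angular":[0,0,0]},{"fingers":-0.5,"xyz":[-10,-2.2,0],"angular":[0,0,0]},{"fingers":-0.5,"xyz":[-15,-3.4,0],"angular":[0,0,0]},{"fingers":-0.5,"xyz":[-20,-4.5,0],"angular":[0,0,0]},{"fingers":-0.5,"xyz":[-20,-4.5,0],"angular":[0,0,0]},{"fingers":-0.5,"xyz":[-20,-4.5,0],"angular":[0,0,0]}]}}

```text
clock: 0.9
position: [0.58, -0.1994, 0.2435]
ee_rot: [-2.221, -2.221, -0.001]
force: [-0.3, 1.1, -0.0]
width: 0.749
```

```bash
python3 - <<'E'
from h import *
s=arm.observe(); im=imaging.get_image("wrist")[...,::-1]; cv2.imwrite("pics/w1.png",im)
print(s["position"].tolist(),s["ee_rot"].tolist(),s["width"],s["force"])
st=(s["position"],s["ee_rot"])
print(proj("wrist",[[.581,-.112,.115],[.577,-.198,.128]],st))
cv2.imwrite("pics/d.png",cv2.resize(im[0:240,100:420],(800,600),interpolation=cv2.INTER_CUBIC))
E
```

```text
[0.5799980724170494, -0.1994119000677811, 0.24347132298976915] [-2.221043384090783, -2.2207364937863803, -0.0005687073117369198] 0.7493785732499236 [-0.3465  1.0948 -0.0059]
[[256.5725  88.7832]
 [252.0423 185.6539]]
```

View pics/d.png

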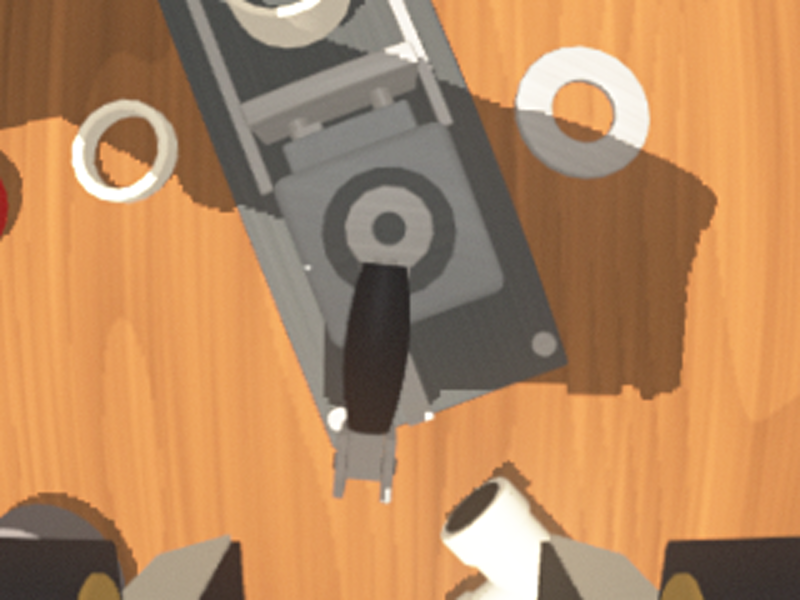

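The wrist view is clear. The hub centre is at about (389,228) on the canvas and the hinge pin at about (365,465). The sleeve runs from (386,265) to (368,432), and the jaw's upper front edge from (241,105) to (408,48).

```bash
python3 - <<'E'
from h import *
st=(np.array([.580,-.1994,.2435]),np.array([-2.22104,-2.22074,-.00057]))
W=lambda x,y:(100+x/2.5,y/2.5)
q=lambda x,y,z:onz("wrist",W(x,y),z,st)
hub=q(389,228,.115); pin=q(365,465,.128); s1=q(386,265,.128); s2=q(368,432,.128)
print("hub",hub,"pin",pin,"sleeve",s1,s2)
for a in (pin,s1,s2): print(np.linalg.norm((a-hub)[:2]),np.degrees(np.arctan2(*(a-hub)[1::-1])))
print("scene hub",onz("scene",(238,230.5),.115),onz("scene",(200+40/4,195+176/4),.128))
C=np.array([.581,-.1125]); yd=np.array([-.355,.935]);xd=np.array([.935,.355])
for n,p in [("jawL",q(241,105,.064)),("jawR",q(408,48,.064)),("coup near top",q(285,8,.062)),("coup near bot",q(295,46,.012)),("hous",q(278,188,.09)),("hous",q(440,122,.09)),("hous",q(503,285,.09)),("corner",q(566,362,.012))]:
    d=p[:2]-C; print(n,p,d@xd,d@yd)
s=(np.array([.6245,-.0001,.243]),np.array([-2.2208,-2.2207,.0018]))
V=lambda x,y:((x-400)*1.28,(y-300)*1.28)
for n,(x,y),z in [("fence",(499,405),.067),("fence",(556,381),.067),("fenceR",(553,366),.067)]:
    d=onz("wrist",V(x,y),z,s)[:2]-C; print(n,d@xd,d@yd)
E
```

```text
hub [ 0.5801 -0.1142  0.115 ] pin [ 0.5716 -0.1983  0.128 ] sleeve [ 0.5791 -0.1277  0.128 ] [ 0.5728 -0.1863  0.128 ]
0.08456429435679114 -95.79073328734816
0.01358962337809547 -94.1836858494909
0.07244363615664719 -95.84552392376206
scene hub [ 0.5803 -0.1111  0.115 ] [ 0.5754 -0.1981  0.128 ]
jawL [ 0.5162 -0.0548  0.064 ] -0.0400835422975562 0.07693324609674211
jawR [ 0.5881 -0.0305  0.064 ] 0.035775162467604635 0.0741193815952377
coup near top [ 0.5345 -0.0092  0.062 ] -0.006759986160947401 0.11312235427757678
coup near bot [ 0.5328 -0.0121  0.012 ] -0.009407190654293527 0.1109509762879805
hous [ 0.5365 -0.0959  0.09  ] -0.035718309814205984 0.031293078335496
hous [ 0.6    -0.0697  0.09  ] 0.03295202173709518 0.03327071562222237
hous [ 0.6251 -0.1348  0.09  ] 0.03337775115599944 -0.0364774056385953
corner [ 0.6706 -0.1745  0.012 ] 0.06180034599223294 -0.08976256629268836
fence -0.040404967510645914 0.18412776293720487
fence 0.05151528608574123 0.18150268673255027
fenceR 0.05523793155689009 0.2025124909734143
```

Call:
{"fn": "jog_arm", "kwargs": {"moves": [{"fingers":-0.4,"xyz":[2.5,-0.2,3],"angular":[0,0,0.05]},{"fingers":-0.4,"xyz":[4.6,-0.37,6],"angular":[0,0,0.1]},{"fingers":-0.4,"xyz":[4.6,-0.37,9],"angular":[0,0,0.1]},{"fingers":-0.4,"xyz":[4.6,-0.37,11.4],"angular":[0,0,0.1]},{"fingers":-0.4,"xyz":[4.6,-0.37,11.4],"angular":[0,0,0.1]},{"fingers":-0.4,"xyz":[4.6,-0.37,11.4],"angular":[0,0,0.1]}], "grip_force": 15}}

```text
clock: 1.7
position: [0.5771, -0.1532, 0.1306]
ee_rot: [2.328, 2.109, 0.001]
force: [0.1, 0.4, 0.4]
width: 0.702
```

```bash
python3 - <<'E'
from h import *
s=arm.observe(); im=imaging.get_image("wrist")[...,::-1]; b=imaging.get_image("side")[...,::-1]
print(s["clock"],s["position"],s["ee_rot"],s["width"],s["force"])
f=lambda i,w,h:cv2.resize(i,(w,h),interpolation=cv2.INTER_CUBIC)
can=np.vstack([f(im[60:320,80:430],400,297),f(b[130:265,230:410],400,300)])
cv2.imwrite("pics/e.png",can)
E
```

```text
1.7 [ 0.5771 -0.1532  0.1306] [2.3278 2.1086 0.0014] 0.7016060391190481 [0.0847 0.3806 0.3747]
```

View pics/e.png

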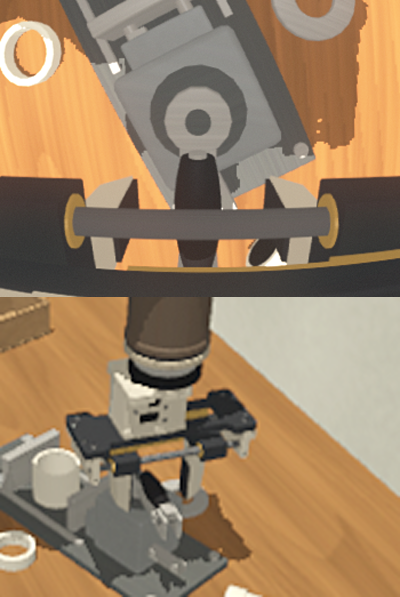

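The handle lies centred between the open fingers (about 198 px, finger midpoint 197) and lines up with the tool. Now I'll close on it.

Call:
{"fn": "jog_arm", "kwargs": {"moves": [{"fingers":0.3,"xyz":[0,0,0],"angular":[0,0,0]},{"fingers":1,"xyz":[0,0,0],"angular":[0,0,0]},{"fingers":1,"xyz":[0,0,0],"angular":[0,0,0]},{"fingers":1,"xyz":[0,0,0],"angular":[0,0,0]},{"fingers":1,"xyz":[0,0,0],"angular":[0,0,0]},{"fingers":1,"xyz":[0,0,0],"angular":[0,0,0]},{"fingers":1,"xyz":[0,0,0],"angular":[0,0,0]}], "grip_force": 15}}

```text
clock: 2.68
position: [0.5757, -0.1539, 0.1296]
ee_rot: [-2.329, -2.107, 0.001]
force: [-4.7, 1.0, 1.9]
width: 0.233
```

Call:
{"fn": "jog_arm", "kwargs": {"moves": [{"fingers":1,"xyz":[-0.05,-0.05,-0.58],"angular":[0,0.085,0]},{"fingers":1,"xyz":[-0.18,-0.1,-1.15],"angular":[0,0.17,0]},{"fingers":1,"xyz":[-0.38,-0.1,-1.7],"angular":[0,0.255,0]},{"fingers":1,"xyz":[-0.65,-0.1,-2.22],"angular":[0,0.34,0]},{"fingers":1,"xyz":[-0.98,-0.1,-2.7],"angular":[0,0.425,0]},{"fingers":1,"xyz":[-1.38,-0.1,-3.13],"angular":[0,0.51,0]},{"fingers":1,"xyz":[-1.38,-0.1,-3.13],"angular":[0,0.51,0]},{"fingers":1,"xyz":[-1.38,-0.1,-3.13],"angular":[0,0.51,0]}], "grip_force": 20}}

```text
clock: 3.68
position: [0.574, -0.1676, 0.161]
ee_rot: [-2.04, -1.845, -0.532]
force: [-2.1, 0.9, 2.7]
width: 0.225
```

Call:
{"fn": "jog_arm", "kwargs": {"moves": [{"fingers":1,"xyz":[-0.21,0,-0.55],"angular":[0,0.085,0]},{"fingers":1,"xyz":[-0.49,0,-1.06],"angular":[0,0.17,0]},{"fingers":1,"xyz":[-0.83,0,-1.54],"angular":[0,0.255,0]},{"fingers":1,"xyz":[-1.23,0,-1.97],"angular":[0,0.34,0]},{"fingers":1,"xyz":[-1.69,0,-2.34],"angular":[0,0.425,0]},{"fingers":1,"xyz":[-2.19,0,-2.65],"angular":[0,0.51,0]},{"fingers":1,"xyz":[-2.45,0,-2.8],"angular":[0,0.51,0]},{"fingers":1,"xyz":[-2.45,0,-2.8],"angular":[0,0.51,0]}]}}

```text
clock: 4.68
position: [0.5705, -0.2003, 0.1734]
ee_rot: [-1.691, -1.533, -0.947]
force: [-0.8, 8.5, 0.2]
width: 0.227
```

```bash
python3 - <<'E'
from h import *
s=arm.observe(); im=imaging.get_image("scene")[...,::-1]; b=imaging.get_image("side")[...,::-1]
print(s["clock"],s["position"],s["ee_rot"],s["width"],s["force"],s["joints"])
f=lambda i,w,h:cv2.resize(i,(w,h),interpolation=cv2.INTER_CUBIC)
can=np.hstack([f(im[170:280,180:290],400,400),f(b[140:250,250:360],400,400)])
cv2.imwrite("pics/f.png",can)
E
```

```text
4.675 [ 0.5705 -0.2003  0.1734] [-1.6907 -1.5332 -0.9474] 0.22670336107766043 [-0.7687  8.4697  0.1981] [ 0.814   0.8592 -0.245   1.4403 -0.6675  1.4881  0.783 ]
```

View pics/f.png

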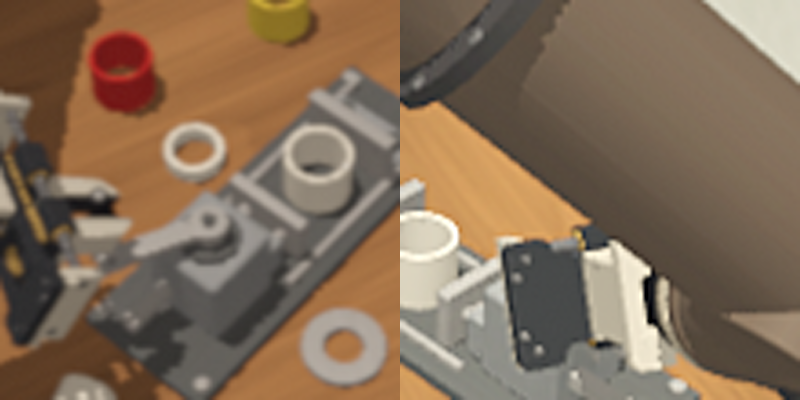

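Call:
{"fn": "jog_arm", "kwargs": {"moves": [{"fingers":1,"xyz":[-0.1,0,-0.17],"angular":[0,0,0]},{"fingers":1,"xyz":[-0.21,0,-0.34],"angular":[0,0,0]},{"fingers":1,"xyz":[-0.21,0,-0.34],"angular":[0,0,0]},{"fingers":1,"xyz":[-0.21,0,-0.34],"angular":[0,0,0]}]}}

```text
clock: 5.28
position: [0.5704, -0.2012, 0.1736]
ee_rot: [-1.686, -1.534, -0.947]
force: [2.8, 20.3, -4.6]
width: 0.229
```

Call:
{"fn": "jog_arm", "kwargs": {"moves": [{"fingers":1,"xyz":[0.3,0,0.5],"angular":[0,0,0]},{"fingers":1,"xyz":[0.3,0,0.5],"angular":[0,0,0]},{"fingers":0,"xyz":[0.3,0,0.5],"angular":[0,0,0]},{"fingers":-0.2,"xyz":[0.3,0,0.5],"angular":[0,0,0]},{"fingers":-0.2,"xyz":[0.3,0,0.5],"angular":[0,0,0]},{"fingers":-0.2,"xyz":[0.3,0,0.5],"angular":[0,0,0]}]}}

```text
clock: 6.02
position: [0.5707, -0.2011, 0.1733]
ee_rot: [-1.696, -1.533, -0.948]
force: [-0.1, 1.1, 0.4]
width: 0.59
```

Call:
{"fn": "jog_arm", "kwargs": {"moves": [{"fingers":-0.2,"xyz":[0,0,-3],"angular":[0,0,0]},{"fingers":-0.2,"xyz":[0,0,-6],"angular":[0,0,0]},{"fingers":-0.2,"xyz":[2,0,-8],"angular":[0,-0.17,0]},{"fingers":-0.2,"xyz":[4,0,-8],"angular":[0,-0.34,0]},{"fingers":-0.2,"xyz":[6,0,-8],"angular":[0,-0.51,0]},{"fingers":-0.2,"xyz":[7.5,0,-7],"angular":[0,-0.68,0]},{"fingers":-0.2,"xyz":[7.5,0,-6],"angular":[0,-0.85,0]},{"fingers":-0.2,"xyz":[7.5,0,-5],"angular":[0,-1.02,0]},{"fingers":-0.2,"xyz":[7.5,0,-4.5],"angular":[0,-1.02,0]},{"fingers":-0.2,"xyz":[7.5,0,-4.5],"angular":[0,-1.02,0]}]}}

```text
clock: 7.28
position: [0.5705, -0.1995, 0.2608]
ee_rot: [-2.328, -2.108, -0.001]
force: [-0.6, -0.4, -0.3]
width: 0.597
```

```bash
python3 - <<'E'
from h import *
s=arm.observe(); im=imaging.get_image("scene")[...,::-1]; b=imaging.get_image("side")[...,::-1]; w=imaging.get_image("wrist")[...,::-1]
print(s["clock"],s["position"],s["ee_rot"],s["width"],s["force"],s["joints"])
f=lambda i,w,h:cv2.resize(i,(w,h),interpolation=cv2.INTER_CUBIC)
can=np.hstack([f(im[190:270,190:270],400,400),f(b[165:245,260:340],400,400)])
cv2.imwrite("pics/g.png",can); cv2.imwrite("pics/w2.png",w)
E
```

```text
7.275 [ 0.5705 -0.1995  0.2608] [-2.3281 -2.1075 -0.0008] 0.5973305017825375 [-0.6495 -0.3909 -0.2958] [ 0.2627  0.3899 -0.0199  1.5988  0.0071  1.1538  0.142 ]
```

View pics/g.png

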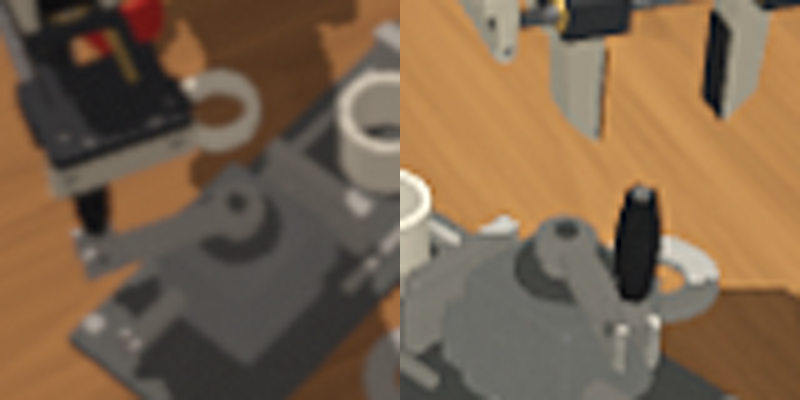

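The handle stands upright over the hinge (side view: top at about (638,187), base at (632,298)), and the fingers are clear above it. Next I'll come down around it and grip.

Call:
{"fn": "jog_arm", "kwargs": {"moves": [{"fingers":-0.2,"xyz":[0,0,3],"angular":[0,0,0]},{"fingers":-0.2,"xyz":[0,0,6],"angular":[0,0,0]},{"fingers":-0.2,"xyz":[0,0,8.5],"angular":[0,0,0]},{"fingers":-0.2,"xyz":[0,0,8.7],"angular":[0,0,0]},{"fingers":0.4,"xyz":[0,0,8.7],"angular":[0,0,0]},{"fingers":1,"xyz":[0,0,8.7],"angular":[0,0,0]},{"fingers":1,"xyz":[0,0,8.7],"angular":[0,0,0]},{"fingers":1,"xyz":[0,0,8.7],"angular":[0,0,0]},{"fingers":1,"xyz":[0,0,8.7],"angular":[0,0,0]}], "grip_force": 15}}

```text
clock: 8.55
position: [0.5707, -0.1999, 0.1744]
ee_rot: [2.329, 2.107, 0.0]
force: [-2.7, 0.1, 4.1]
width: 0.227
```

```bash
python3 - <<'E'
import numpy as np
for s0,e,n in [(0,1.2,12),(1.2,2.4,12),(2.4,3.6,12),(3.6,4.2,12)]:
    A=lambda t:np.array([-8.6*np.cos(t),-8.6*np.sin(t)])
    b=A(s0) if s0 else np.array([-8.5,0])
    print([[round(float(v),2) for v in A(t)-b] for t in np.linspace(s0,e,n+1)[1:]])
E
```

```text
[[-0.06, -0.86], [0.07, -1.71], [0.28, -2.54], [0.58, -3.35], [0.95, -4.12], [1.4, -4.86], [1.92, -5.54], [2.51, -6.17], [3.15, -6.74], [3.85, -7.24], [4.6, -7.66], [5.38, -8.02]]
[[0.82, -0.27], [1.65, -0.46], [2.51, -0.56], [3.37, -0.58], [4.22, -0.51], [5.07, -0.36], [5.9, -0.12], [6.7, 0.2], [7.46, 0.59], [8.18, 1.06], [8.85, 1.6], [9.46, 2.21]]
[[0.55, 0.66], [1.03, 1.38], [1.43, 2.13], [1.76, 2.93], [2.01, 3.75], [2.17, 4.6], [2.25, 5.45], [2.24, 6.31], [2.15, 7.17], [1.97, 8.01], [1.71, 8.83], [1.37, 9.61]]
[[-0.2, 0.38], [-0.42, 0.75], [-0.66, 1.11], [-0.91, 1.46], [-1.18, 1.79], [-1.47, 2.11], [-1.77, 2.41], [-2.09, 2.7], [-2.42, 2.98], [-2.77, 3.23], [-3.13, 3.47], [-3.5, 3.69]]
```

Call:
{"fn": "jog_arm", "kwargs": {"moves": [{"fingers":1,"xyz":[-0.06,-0.86,0],"angular":[0,0,0]},{"fingers":1,"xyz":[0.07,-1.71,0],"angular":[0,0,0]},{"fingers":1,"xyz":[0.28,-2.54,0],"angular":[0,0,0]},{"fingers":1,"xyz":[0.58,-3.35,0],"angular":[0,0,0]}], "grip_force": 30}}

```text
clock: 9.05
position: [0.5405, -0.1909, 0.1746]
ee_rot: [2.326, 2.105, 0.006]
force: [9.6, -0.5, -3.2]
width: 0.227
```

```bash
cat > w.py <<'E'
from h import *
C=np.array([.580,-.1145]); 
def st():
    s=arm.observe(); d=s["position"][:2]-C; r=np.hypot(*d); a=np.arctan2(d[1],d[0]); e=d/r; t=np.array([e[1],-e[0]])
    F=s["force"]; print("t",s["clock"],"r",round(r*1e3,1),"psi",round((np.radians(-95.8)-a)%6.2832,3),"Fr",F[:2]@e,"Ftan",F[:2]@t,"Fz",F[2],"w",s["width"],"pos",s["position"],s["ee_rot"])
if __name__=="__main__": st()
E
python3 w.py
```

```text
t 9.05 r 86.0 psi 0.375 Fr -3.99906779730999 Ftan -8.770643740445886 Fz -3.195083905230844 w 0.22722059097546876 pos [ 0.5405 -0.1909  0.1746] [2.3256 2.1046 0.0058]
```

Call:
{"fn": "jog_arm", "kwargs": {"moves": [{"fingers":1,"xyz":[0.37,-0.77,0],"angular":[0,0,0]},{"fingers":1,"xyz":[0.82,-1.51,0],"angular":[0,0,0]},{"fingers":1,"xyz":[1.34,-2.19,0],"angular":[0,0,0]},{"fingers":1,"xyz":[1.93,-2.82,0],"angular":[0,0,0]},{"fingers":1,"xyz":[2.57,-3.39,0],"angular":[0,0,0]},{"fingers":1,"xyz":[3.27,-3.89,0],"angular":[0,0,0]},{"fingers":1,"xyz":[4.02,-4.31,0],"angular":[0,0,0]},{"fingers":1,"xyz":[4.8,-4.67,0],"angular":[0,0,0]},{"fingers":1,"xyz":[5.62,-4.94,0],"angular":[0,0,0]},{"fingers":1,"xyz":[6.45,-5.13,0],"angular":[0,0,0]},{"fingers":1,"xyz":[7.31,-5.23,0],"angular":[0,0,0]},{"fingers":1,"xyz":[8.17,-5.25,0],"angular":[0,0,0]}]}}

```text
clock: 10.55
position: [0.4947, -0.1066, 0.1745]
ee_rot: [2.329, 2.102, -0.0]
force: [2.2, -8.6, 0.7]
width: 0.229
```

```bash
python3 w.py; python3 - <<'E'
import numpy as np
A=lambda t:np.array([-8.6*np.cos(t),-8.6*np.sin(t)])
for s0,e,n in [(1.6,2.8,12),(2.8,4.0,12),(4.0,4.48,12)]:
    print([[round(float(v),2) for v in A(t)-A(s0)] for t in np.linspace(s0,e,n+1)[1:]])
E
```

```text
t 10.55 r 85.7 psi 1.562 Fr -3.014995481087002 Ftan -8.322226963499388 Fz 0.7059559196254512 w 0.22884622603684598 pos [ 0.4947 -0.1066  0.1745] [ 2.329   2.1023 -0.0001]
[[0.86, 0.07], [1.7, 0.22], [2.53, 0.46], [3.33, 0.78], [4.09, 1.17], [4.81, 1.64], [5.48, 2.18], [6.09, 2.79], [6.64, 3.45], [7.12, 4.16], [7.52, 4.92], [7.85, 5.72]]
[[0.25, 0.82], [0.41, 1.67], [0.49, 2.52], [0.48, 3.38], [0.39, 4.24], [0.21, 5.08], [-0.05, 5.9], [-0.39, 6.69], [-0.81, 7.44], [-1.3, 8.14], [-1.86, 8.8], [-2.48, 9.39]]
[[-0.26, 0.22], [-0.54, 0.43], [-0.82, 0.63], [-1.11, 0.81], [-1.41, 0.99], [-1.71, 1.15], [-2.02, 1.3], [-2.33, 1.44], [-2.65, 1.56], [-2.98, 1.68], [-3.31, 1.77], [-3.64, 1.86]]
```

Force and radius are as planned. I'll keep winding.

Call:
{"fn": "jog_arm", "kwargs": {"moves": [{"fingers":1,"xyz":[0.86,0.07,0],"angular":[0,0,0]},{"fingers":1,"xyz":[1.7,0.22,0],"angular":[0,0,0]},{"fingers":1,"xyz":[2.53,0.46,0],"angular":[0,0,0]},{"fingers":1,"xyz":[3.33,0.78,0],"angular":[0,0,0]},{"fingers":1,"xyz":[4.09,1.17,0],"angular":[0,0,0]},{"fingers":1,"xyz":[4.81,1.64,0],"angular":[0,0,0]},{"fingers":1,"xyz":[5.48,2.18,0],"angular":[0,0,0]},{"fingers":1,"xyz":[6.09,2.79,0],"angular":[0,0,0]},{"fingers":1,"xyz":[6.64,3.45,0],"angular":[0,0,0]},{"fingers":1,"xyz":[7.12,4.16,0],"angular":[0,0,0]},{"fingers":1,"xyz":[7.52,4.92,0],"angular":[0,0,0]},{"fingers":1,"xyz":[7.85,5.72,0],"angular":[0,0,0]}]}}

```text
clock: 12.05
position: [0.5571, -0.033, 0.1742]
ee_rot: [-2.33, -2.106, 0.005]
force: [-8.0, -3.6, 10.6]
width: 0.225
```

```bash
python3 w.py
```

```text
t 12.05 r 84.6 psi 2.767 Fr -1.2923535299975497 Ftan -8.631476368753301 Fz 10.641368530679395 w 0.2249941711784103 pos [ 0.5571 -0.033   0.1742] [-2.3305 -2.1057  0.0048]
```

```bash
python3 - <<'E'
import numpy as np
A=lambda t,R=8.7:np.array([-R*np.cos(t),-R*np.sin(t)])
print([[round(float(v),2) for v in A(t)-A(2.8,8.6)] for t in np.linspace(2.8,4.0,13)[1:]])
print([[round(float(v),2) for v in A(t)-A(4.0)] for t in np.linspace(4,4.36,13)[1:]])
E
```

```text
[[0.34, 0.8], [0.51, 1.65], [0.59, 2.52], [0.58, 3.39], [0.49, 4.25], [0.31, 5.1], [0.04, 5.93], [-0.3, 6.73], [-0.72, 7.49], [-1.22, 8.2], [-1.79, 8.86], [-2.42, 9.47]]
[[-0.2, 0.17], [-0.41, 0.33], [-0.61, 0.48], [-0.83, 0.63], [-1.05, 0.78], [-1.27, 0.91], [-1.5, 1.04], [-1.73, 1.16], [-1.96, 1.28], [-2.2, 1.39], [-2.44, 1.49], [-2.68, 1.58]]
```

Call:
{"fn": "jog_arm", "kwargs": {"moves": [{"fingers":1,"xyz":[0.34,0.8,-0.1],"angular":[0,0,0]},{"fingers":1,"xyz":[0.51,1.65,-0.2],"angular":[0,0,0]},{"fingers":1,"xyz":[0.59,2.52,-0.2],"angular":[0,0,0]},{"fingers":1,"xyz":[0.58,3.39,-0.2],"angular":[0,0,0]},{"fingers":1,"xyz":[0.49,4.25,-0.2],"angular":[0,0,0]},{"fingers":1,"xyz":[0.31,5.1,-0.2],"angular":[0,0,0]},{"fingers":1,"xyz":[0.04,5.93,-0.2],"angular":[0,0,0]},{"fingers":1,"xyz":[-0.3,6.73,-0.2],"angular":[0,0,0]},{"fingers":1,"xyz":[-0.72,7.49,-0.2],"angular":[0,0,0]},{"fingers":1,"xyz":[-1.22,8.2,-0.2],"angular":[0,0,0]},{"fingers":1,"xyz":[-1.79,8.86,-0.2],"angular":[0,0,0]},{"fingers":1,"xyz":[-2.42,9.47,-0.2],"angular":[0,0,0]}]}}

```text
clock: 13.55
position: [0.6474, -0.0638, 0.1745]
ee_rot: [-2.324, -2.105, 0.006]
force: [-10.2, 5.6, 2.7]
width: 0.225
```

```bash
python3 w.py; python3 - <<'E'
from h import *
im=imaging.get_image("scene")[...,::-1]; b=imaging.get_image("side")[...,::-1]
f=lambda i,w,h:cv2.resize(i,(w,h),interpolation=cv2.INTER_CUBIC)
cv2.imwrite("pics/i.png",np.hstack([f(im[180:280,200:300],400,400),f(b[170:270,200:300],400,400)]))
E
```

```text
t 13.55 r 84.4 psi 3.966 Fr -4.767126358258764 Ftan -10.634355178981968 Fz 2.670535724176923 w 0.22496377150089028 pos [ 0.6474 -0.0638  0.1745] [-2.3239 -2.1051  0.006 ]
```

View pics/i.png

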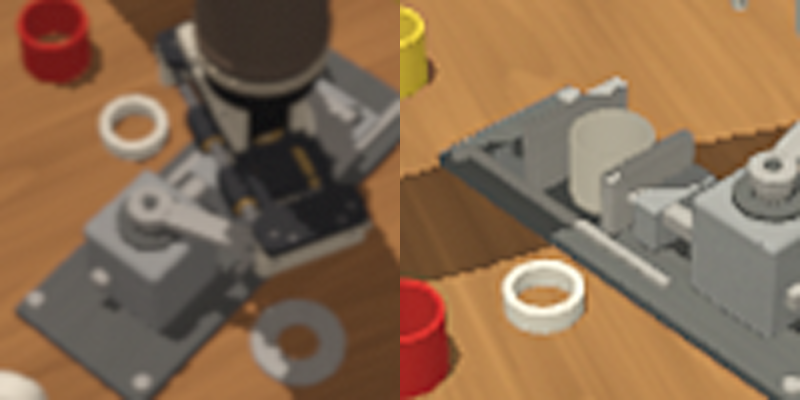

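The side view shows the jaw plate up to the coupling at about (625,175), with the fence close behind it. From here I'll go slowly and watch the tangential force.

Call:
{"fn": "jog_arm", "kwargs": {"moves": [{"fingers":1,"xyz":[-0.2,0.17,0],"angular":[0,0,0]},{"fingers":1,"xyz":[-0.41,0.33,0],"angular":[0,0,0]},{"fingers":1,"xyz":[-0.61,0.48,0],"angular":[0,0,0]},{"fingers":1,"xyz":[-0.83,0.63,0],"angular":[0,0,0]},{"fingers":1,"xyz":[-1.05,0.78,0],"angular":[0,0,0]},{"fingers":1,"xyz":[-1.27,0.91,0],"angular":[0,0,0]}]}}

```text
clock: 14.4
position: [0.6552, -0.0762, 0.1745]
ee_rot: [-2.323, -2.105, 0.005]
force: [-9.5, 6.9, 1.8]
width: 0.224
```

```bash
python3 w.py; python3 - <<'E'
import numpy as np
A=lambda t,R=8.7:np.array([-R*np.cos(t),-R*np.sin(t)])
for s in (4.18,4.3,4.42,4.54,4.66,4.78,4.9): print(s,[[round(float(v),2) for v in A(t)-A(s)] for t in s+np.array([.03,.06,.09,.12])])
E
```

```text
t 14.4 r 84.4 psi 4.14 Fr -5.3162710768386825 Ftan -10.449234206325729 Fz 1.7648340488010688 w 0.22384374343310745 pos [ 0.6552 -0.0762  0.1745] [-2.3227 -2.1053  0.0045]
4.18 [[-0.23, 0.13], [-0.46, 0.25], [-0.69, 0.37], [-0.93, 0.47]]
4.3 [[-0.24, 0.1], [-0.48, 0.19], [-0.73, 0.28], [-0.98, 0.36]]
4.42 [[-0.25, 0.07], [-0.5, 0.14], [-0.76, 0.19], [-1.02, 0.24]]
4.54 [[-0.26, 0.04], [-0.52, 0.07], [-0.78, 0.1], [-1.04, 0.12]]
4.66 [[-0.26, 0.01], [-0.52, 0.01], [-0.78, 0.01], [-1.04, -0.01]]
4.78 [[-0.26, -0.02], [-0.52, -0.05], [-0.78, -0.09], [-1.03, -0.13]]
4.9 [[-0.26, -0.05], [-0.51, -0.11], [-0.76, -0.18], [-1.01, -0.26]]
```

Call:
{"fn": "jog_arm", "kwargs": {"moves": [{"fingers":1,"xyz":[-0.23,0.13,0],"angular":[0,0,0]},{"fingers":1,"xyz":[-0.46,0.25,0],"angular":[0,0,0]},{"fingers":1,"xyz":[-0.69,0.37,0],"angular":[0,0,0]},{"fingers":1,"xyz":[-0.93,0.47,0],"angular":[0,0,0]}]}}

```text
clock: 14.9
position: [0.659, -0.0847, 0.1746]
ee_rot: [-2.321, -2.106, 0.003]
force: [-8.8, 9.1, 2.3]
width: 0.224
```

```bash
python3 w.py
```

```text
t 14.9 r 84.4 psi 4.251 Fr -5.078642876557343 Ftan -11.594474830638815 Fz 2.28844321009515 w 0.2243180275106312 pos [ 0.659  -0.0847  0.1746] [-2.3211 -2.1056  0.003 ]
```

Call:
{"fn": "jog_arm", "kwargs": {"moves": [{"fingers":1,"xyz":[-0.24,0.1,0],"angular":[0,0,0]},{"fingers":1,"xyz":[-0.48,0.19,0],"angular":[0,0,0]},{"fingers":1,"xyz":[-0.73,0.28,0],"angular":[0,0,0]},{"fingers":1,"xyz":[-0.98,0.36,0],"angular":[0,0,0]}]}}

```text
clock: 15.4
position: [0.6619, -0.0935, 0.1745]
ee_rot: [-2.319, -2.106, 0.001]
force: [-9.1, 12.4, 0.9]
width: 0.222
```

```bash
python3 w.py
```

```text
t 15.4 r 84.5 psi 4.36 Fr -5.740453597318624 Ftan -14.24754043963606 Fz 0.874278240988968 w 0.22205364715242695 pos [ 0.6619 -0.0935  0.1745] [-2.3192 -2.1061  0.0012]
```

Ftan reads 10.45, then 11.6, then 14.25 N. The slope of about 24 N/rad matches the clamp stiffness, so first tight touch was at psi of about 4.20. The target is about 4.43.

Call:
{"fn": "jog_arm", "kwargs": {"moves": [{"fingers":1,"xyz":[-0.25,0.07,0],"angular":[0,0,0]},{"fingers":1,"xyz":[-0.5,0.14,0],"angular":[0,0,0]},{"fingers":1,"xyz":[-0.63,0.17,0],"angular":[0,0,0]},{"fingers":1,"xyz":[-0.63,0.17,0],"angular":[0,0,0]}]}}

```text
clock: 15.9
position: [0.6632, -0.0992, 0.1745]
ee_rot: [-2.318, -2.106, -0.0]
force: [-8.4, 12.9, 2.1]
width: 0.226
```

```bash
python3 w.py
```

```text
t 15.9 r 84.6 psi 4.429 Fr -5.923281011368359 Ftan -14.219909505777894 Fz 2.1434590853665396 w 0.22627049185962952 pos [ 0.6632 -0.0992  0.1745] [-2.3185 -2.1065 -0.0001]
```

Call:
{"fn": "jog_arm", "kwargs": {"moves": [{"fingers":1,"xyz":[0.2,-0.13,0],"angular":[0,0,0]},{"fingers":1,"xyz":[0.4,-0.26,0],"angular":[0,0,0]},{"fingers":1,"xyz":[0.4,-0.26,0],"angular":[0,0,0]}]}}

```text
clock: 16.27
position: [0.6628, -0.0986, 0.1748]
ee_rot: [-2.326, -2.108, -0.0]
force: [0.3, 7.9, -6.6]
width: 0.228
```

```bash
python3 w.py
```

```text
t 16.275 r 84.3 psi 4.421 Fr 1.8053308535600212 Ftan -7.7130177069663395 Fz -6.597426879798635 w 0.2275458722789696 pos [ 0.6628 -0.0986  0.1748] [-2.3256 -2.1076 -0.0003]
```

Call:
{"fn": "jog_arm", "kwargs": {"moves": [{"fingers":1,"xyz":[0.2,0.06,0],"angular":[0,0,0]},{"fingers":1,"xyz":[0.2,0.06,0],"angular":[0,0,0]},{"fingers":0.2,"xyz":[0.2,0.06,0],"angular":[0,0,0]},{"fingers":-0.2,"xyz":[0.2,0.06,0],"angular":[0,0,0]},{"fingers":-0.2,"xyz":[0.2,0.06,0],"angular":[0,0,0]},{"fingers":-0.2,"xyz":[0.2,0.06,0],"angular":[0,0,0]},{"fingers":-0.2,"xyz":[0.2,0.06,-3],"angular":[0,0,0]},{"fingers":-0.2,"xyz":[0.2,0.06,-6],"angular":[0,0,0]},{"fingers":-0.2,"xyz":[-4,0.06,-10],"angular":[0,0,0]},{"fingers":-0.2,"xyz":[-8,0.06,-13],"angular":[0,0,0]},{"fingers":-0.2,"xyz":[-12,0.06,-14],"angular":[0,0,0]},{"fingers":-0.2,"xyz":[-12,0.06,-14],"angular":[0,0,0]}]}}

```text
clock: 17.77
position: [0.6513, -0.2256, 0.3172]
ee_rot: [2.334, 2.098, -0.002]
force: [0.2, 1.0, -0.5]
width: 0.601
```

```bash
python3 w.py; python3 - <<'E'
from h import *
s=arm.observe(); w=imaging.get_image("wrist")[...,::-1]
im=imaging.get_image("scene")[...,::-1]; b=imaging.get_image("side")[...,::-1]
f=lambda i,w,h:cv2.resize(i,(w,h),interpolation=cv2.INTER_CUBIC)
cv2.imwrite("pics/w3.png",w)
can=np.zeros((600,800,3),np.uint8)
can[:300,:400]=f(im[190:280,190:310],400,300);can[300:,:400]=f(b[170:260,210:330],400,300);can[:,400:]=f(w[0:300,150:350],400,600)
cv2.imwrite("pics/j.png",can)
E
```

```text
t 17.775 r 132.0 psi 5.612 Fr -0.7721698442462588 Ftan -0.702913010179079 Fz -0.5221045444648582 w 0.6011435188964009 pos [ 0.6513 -0.2256  0.3172] [ 2.3339  2.0976 -0.0017]
```

View pics/j.png

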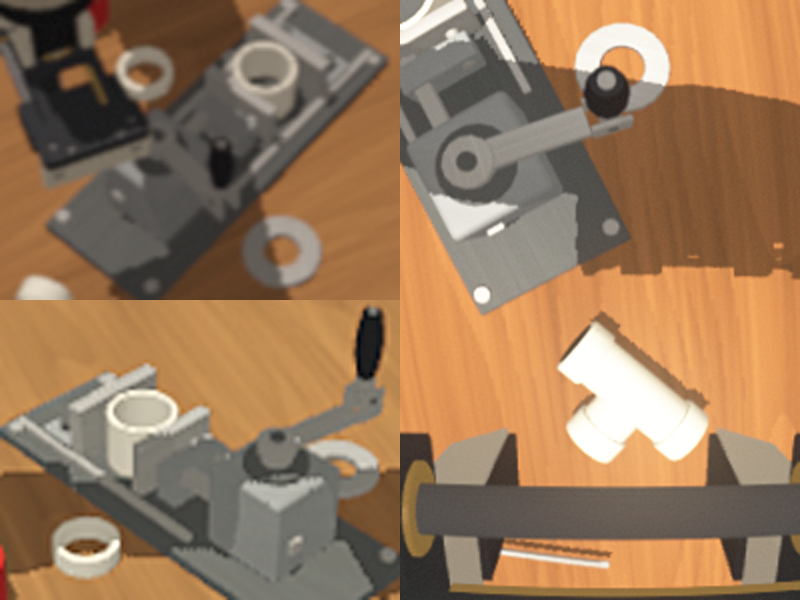

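The handle is up: its top is at (373,312) and its base at (367,380) in the side crop. The coupling stands between jaw and fence, and the gripper is clear. I'll check the handle's tilt and the crank angle after release.

```bash
python3 - <<'E'
from h import *
st=(np.array([.6513,-.2256,.3172]),np.array([2.3339,2.0976,-.0017]))
C=np.array([.5797,-.1149]); W=lambda x,y:(150+x/2,y/2)
hub=onz("wrist",W(466-400,162),.115,st); top=onz("wrist",W(606-400,80),.2035,st); print("hub",hub,"handle top",top)
d=(top-hub)[:2]; print("top r,az",np.hypot(*d),np.degrees(np.arctan2(d[1],d[0])))
for z in (.14,.2035):
  for t in (0,.1,.2):
    r=.085-(z-.128)*np.sin(t); az=np.radians(-95.8+360-np.degrees(4.42)); X=[[*(C+r*np.array([np.cos(az),np.sin(az)])),z]]
    print(z,t,np.degrees(az),"side",proj("side",X),"wrist",(proj("wrist",X,st)-[150,0])*2+[400,0],"scene",proj("scene",X))
print("side seen top",(210+373*.3,170+10*.3),"base",(210+367*.3,170+80*.3),"wrist seen",(606,80),"scene seen top",(190+220*.3,190+142*.3),"base",(190+221*.3,190+185*.3))
E
```

```text
hub [ 0.5792 -0.1143  0.115 ] handle top [ 0.6632 -0.0974  0.2035]
top r,az 0.08569731920986552 11.375721239176519
0.14 0 10.952654552176114 side [[320.2853 192.4999]] wrist [[607.1874 108.6804]] scene [[255.3731 245.3938]]
0.14 0.1 10.952654552176114 side [[319.929  192.6446]] wrist [[605.0084 109.3216]] scene [[255.0984 245.1126]]
0.14 0.2 10.952654552176114 side [[319.576 192.788]] wrist [[602.8512 109.9588]] scene [[254.8267 244.8344]]
0.2035 0 10.952654552176114 side [[322.5491 171.6962]] wrist [[606.1999  82.9495]] scene [[255.3906 232.8321]]
0.2035 0.1 10.952654552176114 side [[320.2345 172.5756]] wrist [[589.1021  87.9882]] scene [[253.5947 231.0299]]
0.2035 0.2 10.952654552176114 side [[317.929  173.4515]] wrist [[572.1952  93.1355]] scene [[251.827 229.256]]
side seen top (321.9, 173.0) base (320.1, 194.0) wrist seen (606, 80) scene seen top (256.0, 232.6) base (256.3, 245.5)
```

```bash
python3 -c "
from cell import arm,job
print(job.sign_off(), arm.observe()['clock'])"
```

```text
the job is handed in; nothing more can be done
the job is handed in; nothing more can be done
```

I swung the folded handle up to its stop, then wound the crank clockwise about 4.42 rad by the handle. I then released it, backed the gripper clear and handed the job in at about 18 s.

- **Handle:** it was at the stop before any winding, since pushing 4 mm further only raised the force (8 to 20 N) with under 1 mm of movement. After release, all three cameras agree it is upright to within about 0.02 rad.
- **Clamping:** the tangential force rose at about 24 N/rad from a tight touch at about 4.20 rad. The final 0.22 rad beyond that corresponds to roughly 38–40 N, and the 14.2 N at the handle fits that.
- **After release:** the crank stayed where I left it (about 11° in the pictures, 10.9° expected). The last pictures show the coupling standing upright between jaw and fence, and the slip nut, flange and tee where they were. I did not check the other bystanders in the last pictures.
- **Disagreement:** just before the tight touch the handle force read 10.5 N instead of the stated 9 N. Counting from 9 N gives about 43 N instead of 38–40 N. I had no direct reading of the clamping force.

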